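# Charge the milling jar

## Task

Lift the steel jar by its handle off the stirrer hotplate and set it down, without dropping it, upright in the middle of the cork mat. Then use the scoop to move at least four of the six ceramic balls from the steel tray into the jar, never touching a ball with the fingers; any others must stay in the tray. Finally put the scoop down standing flat, and leave all the other things where they are.

Things in the scene. Friction and masses are not known exactly. Their poses are not given: they have to be found in the camera images.
- jar: loose round open steel jar, 100 mm outside diameter, 80 mm tall, wall 3 mm, floor 5 mm, 0.2 to 0.45 kg; starts on the white hotplate. Origin: centre of its underside, z up. Handle: a flat loop, 12 mm thick (y), in the jar's xz plane on the -x side: level top bar x -49 to -97, z 56 to 74 mm; outer upright x -97 to -85 mm; lower bar z 15 to 25 mm
- jar_handle (a point): centre of the top bar of the jar's handle, at (-75, 0, 65) mm in the jar's frame; pinch it from above across its 12 mm (along the jar's y)
- jar_inside (a point): point on the jar's axis 30 mm above its underside; a ball counts as in the jar within 50 mm of it
- stirrer: blue stirrer hotplate, fixed, 240 (x) by 160 (y) mm, body top at 78 mm; origin: centre of its underside. White square plate of 145 mm centred at (35, 0) mm, top at z = 100 mm. A 12 mm steel rod stands at (113, 68) mm, up to z = 345 mm, with a 28 by 22 mm clamp on it at z = 245 to 275 mm. It may stand left or right on the bench
- pad: round cork mat, fixed, 136 mm diameter, 6 mm thick; origin: centre of its underside, on the bench
- tray: narrow steel tray, fixed, 248 (x) by 88 (y) by 44 mm tall, walls 4 mm; origin: centre of its underside. Inside 80 mm wide; floor top at z = 4 mm, flat from x = -120 to +92 mm, then a ramp rising 50 degrees from level to z = 41 mm at x = +123 mm, at the end facing away from the robot. Upright wall at the -x end. It may stand left or right on the bench
- scoop: loose open-fronted metal scoop, upright black handle, 0.11 kg, standing flat on the bench; origin: centre of its underside, z up, open mouth to +x. Floor 90 (x) by 70 (y) mm, 1.5 mm thick; side walls 1.5 mm thick, 27 mm tall, from the back to x = +12 (the front 33 mm has none); back wall at x = -45, 34 mm tall. Handle: bar 24 (x) by 14 (y) mm at (-34, 0), z = 30 to 115 mm
- scoop_grip (a point): point on the axis of the scoop's handle, at (-34, 0, 90) mm in the scoop's frame; gripped from above front to back (across its 24 mm) the scoop is held firmly, pinched across its 14 mm it can pivot when pushed
- scoop_lip (a point): middle of the underside of the scoop's front lip, at (45, 0, 0) mm in the scoop's frame
- ball0: white ceramic ball, 20 mm diameter, 25 g, origin at its centre; loose on the tray's flat floor towards the ramp; it rolls freely, and is picked up when the lip pushes it along the floor against the ramp
- ball1: white ceramic ball, 20 mm diameter, 25 g, origin at its centre; loose on the tray's flat floor towards the ramp; it rolls freely, and is picked up when the lip pushes it along the floor against the ramp
- ball2: white ceramic ball, 20 mm diameter, 25 g, origin at its centre; loose on the tray's flat floor towards the ramp; it rolls freely, and is picked up when the lip pushes it along the floor against the ramp
- ball3: white ceramic ball, 20 mm diameter, 25 g, origin at its centre; loose on the tray's flat floor towards the ramp; it rolls freely, and is picked up when the lip pushes it along the floor against the ramp
- ball4: white ceramic ball, 20 mm diameter, 25 g, origin at its centre; loose on the tray's flat floor towards the ramp; it rolls freely, and is picked up when the lip pushes it along the floor against the ramp
- ball5: white ceramic ball, 20 mm diameter, 25 g, origin at its centre; loose on the tray's flat floor towards the ramp; it rolls freely, and is picked up when the lip pushes it along the floor against the ramp
- amber_bottle: small amber glass bottle, 48 mm across, 105 mm tall, standing in the middle of the bench near the cork mat and the scoop; leave it alone; origin: centre of its underside
- reagent_bottle: white bottle, 68 mm across, 160 mm tall, at the back; leave it alone; origin: centre of its underside
- beaker: glass beaker, 64 mm across, 80 mm tall, at the back; leave it alone; origin: centre of its underside
- tub: grey screw-top tub, 60 mm across, 60 mm tall, at the back; leave it alone; origin: centre of its underside
Mind the look-alikes: they are no part of the job. What is shaped like the scoop but blue or red is not meant. Of the things shaped like the pad, the cork one is meant.

How it is judged:
By the outcome, as a careful person would: the job done as asked, in the order asked, and still so for the second after the job is handed in, with the robot touching nothing.
It also fails if it takes over 72 s, if anything falls off the work surface, if the arm or the gripper's body presses on something with over 40 N, if the wrist force passes 120 N, or if a joint passes its speed limit or range.

## Robot

A 7-joint arm with a two-finger parallel gripper is mounted at the origin on the work surface. World frame = base frame: x ahead of the robot, y to its left, z up, the work surface at z = 0. Lengths are in m, angles in rad, forces in N, time in s.
With the tool pointing down it reaches from about 0.425 to 0.95 m from the base axis. Payload 4.7 kg.
Tool frame: the origin (TCP) lies on the centre line of the jaws, within the pads' length; the fingertips stand robot.nose_length ahead of it and the grasp point (between the pads) lies 8 mm behind it (robot.nose_length is the distance from the TCP to the fingertips, in m); z points along the fingers, x is the direction in which the jaws open and shut, and the axes are right-handed (so a half turn about z gives the same grasp; the last joint's range is limited). The gripper opens to 85 mm and grips with 20 to 120 N. Pads are 22 mm wide; open, the fingers measure 114 mm over their backs; the gripper's body (76 mm by 85 mm) begins 54 mm behind the grasp point. The pads swing forward as they close: fully open they stand 13 mm farther back than shut.
Start: joints at [-1.341, 0.469, -0.049, 1.532, 0.024, 1.141, -0.082], TCP at [0.173, 0.653, 0.242] pointing down, gripper open.
Joint ranges: [-2.59, 2.59], [-0.33, 1.99], [-1.39, 1.29], [0.1, 2.45], [-1.04, 4.18], [0.21, 1.99], [-2.66, 2.66]. Speed limits (rad/s): [2.57, 2.57, 3.14, 3.14, 3.14, 3.14, 3.14].

## Interface

Orientations are given as [roll, pitch, yaw] about the fixed x, y, z axes, in that order (R = Rz(yaw) Ry(pitch) Rx(roll)).
In Python, from plant import robot gives the robot as it stands. Calls block until the motion is done:
- robot.goto(position, orientation): joint-space move of the TCP to a pose.
- robot.move_straight(position, vel=0.15, attitude=None, contact_N=None): straight line of the TCP; attitude=None keeps the orientation; vel is the mean speed in m/s. With contact_N (N) it stops when the force on the tool has changed by that much, and returns True; else False.
- robot.move_joints(angles): joint-space move.
- robot.grip(opening, strength=None): opening from 0.0 (shut) to 1.0 (fully open); strength is the grip in N (None keeps the last); returns when the fingers have stopped.
- robot.sleep(seconds).
- robot.inverse_kinematics(position, orientation): joint angles nearest the present ones, or None.
- robot.sense(): the state.
- robot.grab_frame(name): name is "scene" or "top"; returns a dict with "image" (400x640x3 uint8, red, green, blue), "range_z" (400x640 float32, m along the optical axis (not along the pixel's ray), 0 where there is no reading), "fx", "fy", "cx", "cy" (pixels), "R" (3x3) and "t" (3): a world point X has camera coordinates R X + t. Camera axes: x right, y down, z forward; pixel columns grow to the right and rows downward; lengths in m; the calibration is good to about 2 mm. A picture is of the moment at which its call begins.
A pose or a line that the arm cannot do raises robot.IKError and nothing moves.
- robot.close_job(): hands the job in, once; it reports no verdict.
The state is a dict: "t": time; "joint_pos": joint angles; "joint_velocities": joint speeds; "effort": joint torques, N m; "tcp_pos": TCP position; "tcp_rot": TCP orientation; "wrist_force": force on the tool from outside, world axes, zero at the start; "torque": the same for the moment, N m; "opening": opening from 0.0 (shut) to 1.0 (fully open).
Only numpy, scipy, OpenCV 4.12 (cv2) and the standard library are available. Lean on these libraries where they do the work, as an engineer would, in place of code of your own. Each camera call takes 0.05 s, during which the arm holds its last target. There are 200 camera calls.

## Working session

There is one attempt and no reset: what is moved stays moved. The work goes in short steps, each a Python script; the robot and the scene stay as the last script left them, time stands still between calls to the robot, and variables do not carry over. Pictures are saved under pics/ and viewed, about 8 in all and at most 12, crops included, and the job is handed in when it is done.

```bash
ls; mkdir -p pics; python3 - <<'E'
from plant import robot
import cv2,numpy as np
for n in("scene","top"):
    f=robot.grab_frame(n); cv2.imwrite(f"pics/{n}0.png",f["image"][:,:,::-1]); np.savez(f"{n}0.npz",**f)
    print(n,f["fx"],f["cx"],f["cy"],-f["R"].T@f["t"])
    print(f["R"].round(3).tolist())
print(robot.nose_length,robot.sense())
E
```

```text
pics
scene 394.31432637671224 316.52059362972585 199.20843225501653 [1.01873534 0.28776243 0.98596452]
[[-0.487, 0.873, -0.014], [0.747, 0.409, -0.524], [-0.452, -0.266, -0.852]]
top 494.66823427732083 319.21854944517065 197.0930131515086 [ 0.39658318 -0.00544869  1.67134663]
[[-0.001, -1.0, -0.0], [-0.995, 0.001, -0.104], [0.104, -0.0, -0.995]]
0.011 {'t': 0.1, 'joint_pos': array([-1.34087161,  0.46935111, -0.0486056 ,  1.53358423,  0.02409929,
        1.14098909, -0.08230559]), 'joint_velocities': array([-0.00064831, -0.00132693,  0.00015112, -0.00296451, -0.00031008,
        0.0003634 ,  0.00259899]), 'effort': array([ 6.89903700e-04, -5.11516249e+01, -4.70626785e-02, -2.38390732e+01,
        1.07459683e-02,  4.36080431e-03,  1.02235387e-05]), 'tcp_pos': array([0.17261229, 0.65203128, 0.24136876]), 'tcp_rot': array([3.14153733e+00, 1.74536271e-03, 1.31200441e+00]), 'wrist_force': array([ 0.51748721, -0.23494337, -0.47302643]), 'torque': array([ 0.00579422, -0.05098317,  0.02826726]), 'opening': 1.0009869231880808}
```

View pics/top0.png

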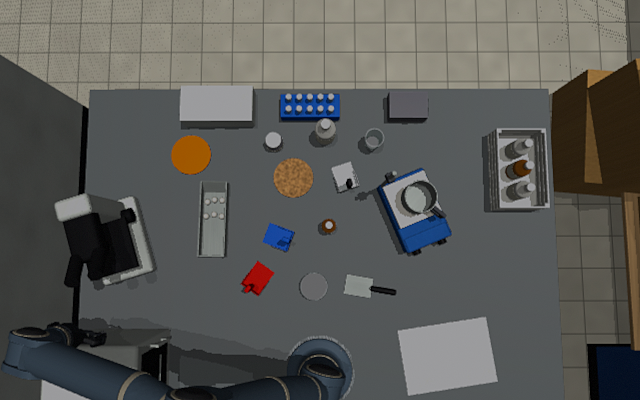

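View pics/scene0.png

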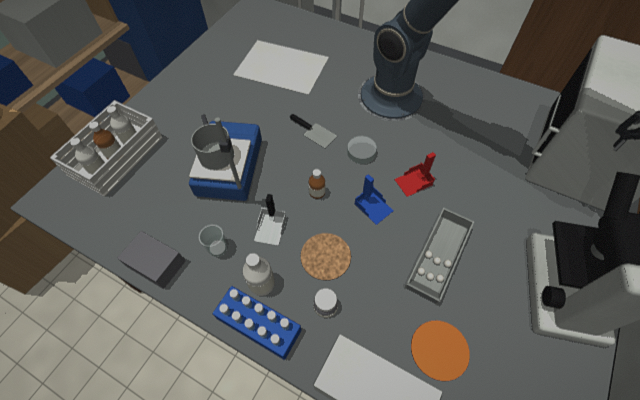

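The top view shows the tray at about (212,220), cork mat (293,178), steel scoop (345,178), amber bottle (328,227), and the stirrer with the jar at (419,198), handle toward lower right. Next I'll enlarge these.

```bash
cat > h.py <<'E'
import cv2,numpy as np
def w(f,u,v,z):
    d=f["R"].T@np.array([(u-f["cx"])/f["fx"],(v-f["cy"])/f["fy"],1]); c=-f["R"].T@f["t"]
    return c+d*(z-c[2])/d[2]
def px(f,X):
    p=f["R"]@np.asarray(X)+f["t"]; return f["fx"]*p[0]/p[2]+f["cx"],f["fy"]*p[1]/p[2]+f["cy"]
def crop(im,u,v,wd,ht,s):
    c=im[v:v+ht,u:u+wd,::-1]; c=cv2.resize(c,None,fx=s,fy=s,interpolation=cv2.INTER_CUBIC)
    for i in range(0,wd,10):
        cv2.line(c,(i*s,0),(i*s,6),(0,255,255),1)
        if i%20==0: cv2.putText(c,str(u+i),(i*s,16),0,.38,(0,255,255),1)
    for i in range(0,ht,10):
        cv2.line(c,(0,i*s),(6,i*s),(0,255,255),1)
        if i%20==10: cv2.putText(c,str(v+i),(8,i*s+4),0,.38,(0,255,255),1)
    return c
E
python3 - <<'E'
from h import *
f=np.load("top0.npz"); im=f["image"]
a=crop(im,372,155,100,110,5);b=crop(im,325,150,50,50,6); b2=crop(im,190,170,50,100,3)
c=crop(im,265,150,60,50,5)
out=np.zeros((600,800,3),np.uint8); out[:550,:500]=a; out[:300,500:800]=b; out[300:600,500:650]=b2
cv2.imwrite("pics/crop1.png",out)
hsv=cv2.cvtColor(im,cv2.COLOR_RGB2HSV)
# cork
m=np.zeros(im.shape[:2],np.uint8); m[150:205,265:322]=cv2.inRange(hsv,(5,60,60),(25,255,255))[150:205,265:322]
v,u=np.nonzero(m); (cu,cv_),r=cv2.minEnclosingCircle(np.c_[u,v].astype(np.float32)); print("cork",u.mean(),v.mean(),cu,cv_,r,w(f,u.mean(),v.mean(),.006))
R=f["range_z"]; 
vv,uu=np.mgrid[0:400,0:640]
P=np.stack([(uu-f["cx"])/f["fx"]*R,(vv-f["cy"])/f["fy"]*R,R],-1); W=(P-f["t"])@f["R"]
def sel(a,b,c,d,z0,z1):
    s=W[c:d,a:b].reshape(-1,3); return s[(s[:,2]>z0)&(s[:,2]<z1)]
# tray rim
p=sel(185,240,165,270,.02,.06); print("tray",cv2.minAreaRect(p[:,:2].astype(np.float32)),len(p))
p=sel(370,460,155,260,.09,.11); print("plate",cv2.minAreaRect(p[:,:2].astype(np.float32)),len(p))
p=sel(370,460,155,260,.07,.11); print("stirrer",cv2.minAreaRect(p[:,:2].astype(np.float32)),len(p))
p=sel(395,460,155,260,.15,.20); print("jar",cv2.minAreaRect(p[:,:2].astype(np.float32)),len(p))
p=sel(330,362,155,198,.015,.2); print("scoop",cv2.minAreaRect(p[:,:2].astype(np.float32)),len(p))
p=sel(330,362,155,198,.08,.2); print("scoop handle",p.mean(0),len(p))
p=sel(318,340,215,240,.03,.2); print("amber",p.mean(0),p[:,2].max())
E
```

```text
cork 292.8467677573823 177.35035913806863 292.8552551269531 177.26809692382812 19.984493255615234 [0.63911378 0.08407207 0.006     ]
tray ((0.49787038564682007, 0.3480340838432312), (0.09125352650880814, 0.2492142915725708), 88.59772491455078) 634
plate ((0.5345959663391113, -0.3101028800010681), (0.20580321550369263, 0.14591524004936218), 23.515336990356445) 1593
stirrer ((0.5219489932060242, -0.31536757946014404), (0.23947718739509583, 0.16068792343139648), 22.45125389099121) 3032
jar ((0.5516251921653748, -0.33202064037323), (0.13669100403785706, 0.0986737310886383), 78.3286361694336) 305
scoop ((0.6223325729370117, -0.09815990179777145), (0.05397942289710045, 0.07002434879541397), 17.91762351989746) 105
scoop handle [ 0.60683371 -0.10191704  0.10970209] 41
amber [ 0.47050464 -0.03516278  0.07810466] 0.11077489730801979
```

View pics/crop1.png

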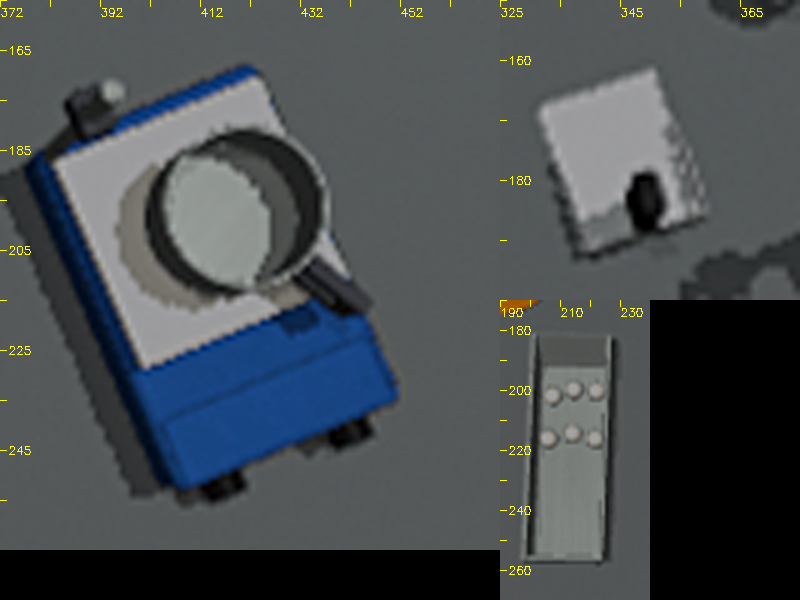

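The crop shows the jar rim centred at about (419.4,197). The handle bar runs from (433.6,207.4) to (445,217). The scoop's mouth points up-left with its handle near (348,183), and the balls form two rows of three at v≈200 and v≈215.

```bash
python3 - <<'E'
from h import *
from plant import robot
f=np.load("top0.npz")
c=w(f,419.4,197,.18); a=w(f,433.6,207.4,.174); b=w(f,445,217,.174)
print("jar",c,a,b,np.linalg.norm(a-c),np.linalg.norm(b-c),np.degrees(np.arctan2(c[1]-b[1],c[0]-b[0])),np.degrees(np.arctan2(a[1]-b[1],a[0]-b[0])))
for u,v in[(207.3,201.7),(214.3,200),(221.5,200.5),(206,216),(213.7,214.7),(221.3,216)]: print("ball",w(f,u,v,.014).round(3))
for u,v in[(201.7,182),(227.5,182),(198,256),(225,257)]: print("trayrim",w(f,u,v,.044).round(3))
for u,v in[(332,167.5),(350,161.5)]: print("lip",w(f,u,v,.0015).round(3))
# tray from depth: edges of rim per x-slice
R=f["range_z"]; vv,uu=np.mgrid[0:400,0:640]
P=np.stack([(uu-f["cx"])/f["fx"]*R,(vv-f["cy"])/f["fy"]*R,R],-1); W=(P-f["t"])@f["R"]
s=W[165:270,185:240].reshape(-1,3); s=s[(s[:,2]>.02)&(s[:,2]<.06)]
for x in np.arange(.38,.62,.03):
    q=s[abs(s[:,0]-x)<.008][:,1]; print(round(x,3),q.min().round(4),q.max().round(4),((q.min()+q.max())/2).round(4))
y=np.radians(50)
for z in(.157,.3,.44):
  for p,yw in[((.503,-.389),y),((.57,.084),0)]:
    print(z,p,[robot.inverse_kinematics([*p,z],[np.pi,0,yw+k*np.pi/2]) is not None for k in(-1,1)])
E
```

```text
jar [ 0.55308686 -0.30916956  0.18      ] [ 0.52189895 -0.35279816  0.174     ] [ 0.49266054 -0.38660162  0.174     ] 0.05396424823338466 0.09840255286900568 52.03228429716641 49.14172337966959
ball [0.556 0.371 0.014]
ball [0.561 0.348 0.014]
ball [0.56  0.324 0.014]
ball [0.507 0.375 0.014]
ball [0.512 0.349 0.014]
ball [0.507 0.323 0.014]
trayrim [0.618 0.384 0.044]
trayrim [0.618 0.299 0.044]
trayrim [0.375 0.391 0.044]
trayrim [0.371 0.303 0.044]
lip [ 0.674 -0.049  0.002]
lip [ 0.694 -0.111  0.002]
0.38 0.3053 0.3967 0.351
0.41 0.3055 0.3932 0.3494
0.44 0.3038 0.3926 0.3482
0.47 0.3042 0.3906 0.3474
0.5 0.3027 0.3921 0.3474
0.53 0.3026 0.3925 0.3476
0.56 0.3024 0.3912 0.3468
0.59 0.3018 0.39 0.3459
0.157 (0.503, -0.389) [True, True]
0.157 (0.57, 0.084) [True, True]
0.3 (0.503, -0.389) [True, True]
0.3 (0.57, 0.084) [True, True]
0.44 (0.503, -0.389) [True, True]
0.44 (0.57, 0.084) [True, True]
```

```bash
cat > m.py <<'E'
from plant import robot
import numpy as np
from h import *
def st(tag=""):
    s=robot.sense(); print(tag,"t%.1f"%s["t"],s["tcp_pos"].round(4),s["tcp_rot"].round(3),"F",s["wrist_force"].round(1),"op%.3f"%s["opening"],"j",s["joint_pos"].round(2)); return s
def snap(n,name):
    f=robot.grab_frame(n); np.savez(name+".npz",**f); return f
E
python3 - <<'E'
from m import *
pi=np.pi; y=np.radians(51)
c=np.array([.553,-.309]); g=c-.070*np.array([np.cos(y),np.sin(y)])
for k in(-1,1):
    print(k,robot.inverse_kinematics([*g,.30],[pi,0,y+k*pi/2]).round(2),robot.inverse_kinematics([.569,.084,.3],[pi,0,k*pi/2]).round(2))
k=-1 if abs(robot.inverse_kinematics([*g,.30],[pi,0,y-pi/2])[6])<abs(robot.inverse_kinematics([*g,.30],[pi,0,y+pi/2])[6]) else 1
o=[pi,0,y+k*pi/2]
robot.move_straight([.25,.60,.40],vel=.3); robot.goto([*g,.40],o); st("above")
robot.move_straight([*g,.24],vel=.2)
robot.move_straight([*g,.157],vel=.08,contact_N=8); st("down")
f=snap("scene","s1"); g_=snap("top","t1")
a=px(f,[*g,.157]); print(a)
u,v=int(a[0])-50,int(a[1])-50
out=np.hstack([crop(f["image"],u,v,100,100,4),crop(g_["image"],380,150,100,100,4)]); cv2.imwrite("pics/grasp1.png",out)
E
```

```text
-1 [-0.19  0.53  1.11  1.63 -0.49  1.29  0.33] [-0.85  0.32  0.81  1.74 -0.25  1.19 -1.54]
1 [ 1.31  0.6  -1.18  1.54  0.56  1.37  2.55] [-0.53  0.26  0.39  1.72 -0.11  1.18  1.46]
above t4.3 [ 0.5096 -0.3626  0.3998] [-3.141  0.    -0.679] F [-0.1  1.4 -0.3] op1.003 j [-0.17  0.44  1.07  1.47 -0.38  1.46  0.23]
down t6.5 [ 0.5092 -0.3638  0.1576] [-3.142e+00 -1.000e-03 -6.810e-01] F [-0.4 -0.7 -0.5] op1.007 j [-0.07  0.63  0.92  1.78 -0.58  1.03  0.39]
(np.float64(206.87201587598773), np.float64(123.52316619382418))
```

View pics/grasp1.png

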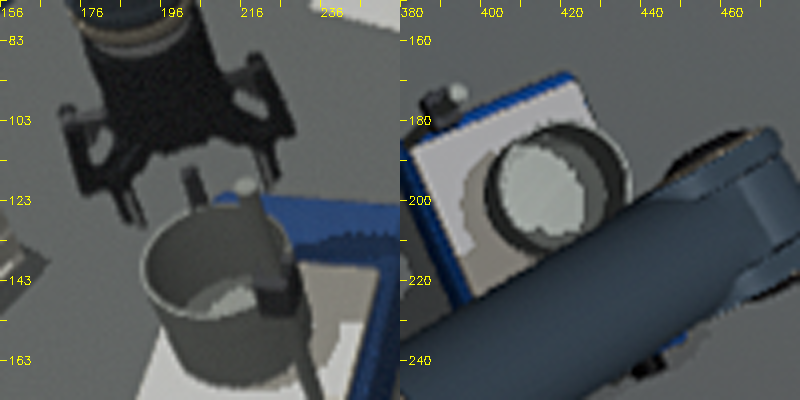

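The fingers, with tips at about (190,128) and (222,115), straddle the handle at (204,122). Now I'll grip and lift.

```bash
python3 - <<'E'
from m import *
pi=np.pi
s=robot.sense()["tcp_pos"]
robot.grip(0,strength=110); st("gripped")
robot.move_straight([s[0],s[1],.20],vel=.08); st("up")
robot.move_straight([s[0],s[1],.44],vel=.2); st("high")
robot.goto([.569,.084,.40],[pi,0,-pi/2]); st("over pad")
f=snap("scene","s2"); g=snap("top","t2")
a=px(f,[.60,.084,.38]); u,v=int(a[0])-50,int(a[1])-50; print(a)
out=np.hstack([crop(f["image"],u,max(v,0),100,100,4),crop(g["image"],230,110,100,100,4)]); cv2.imwrite("pics/carry.png",out)
E
```

```text
gripped t7.2 [ 0.5093 -0.3636  0.1574] [-3.141e+00 -1.000e-03 -6.810e-01] F [ 0.8 -0.6  2.1] op0.116 j [-0.07  0.63  0.92  1.78 -0.58  1.03  0.39]
up t7.9 [ 0.5091 -0.3634  0.1999] [-3.141  0.    -0.68 ] F [-0.5  0.3 -2.6] op0.120 j [-0.1   0.58  0.96  1.74 -0.53  1.1   0.35]
high t9.3 [ 0.509  -0.3632  0.4387] [ 3.141e+00  2.000e-03 -6.810e-01] F [ 0.1 -0.9 -3.5] op0.123 j [-0.16  0.42  1.08  1.4  -0.37  1.54  0.21]
over pad t10.9 [0.569  0.0827 0.4001] [-3.142 -0.    -1.573] F [-0.2 -0.1 -3. ] op0.119 j [-1.11  0.37  1.23  1.59 -0.35  1.43 -1.42]
(np.float64(334.5082806490134), np.float64(158.30758751542885))
```

View pics/carry.png

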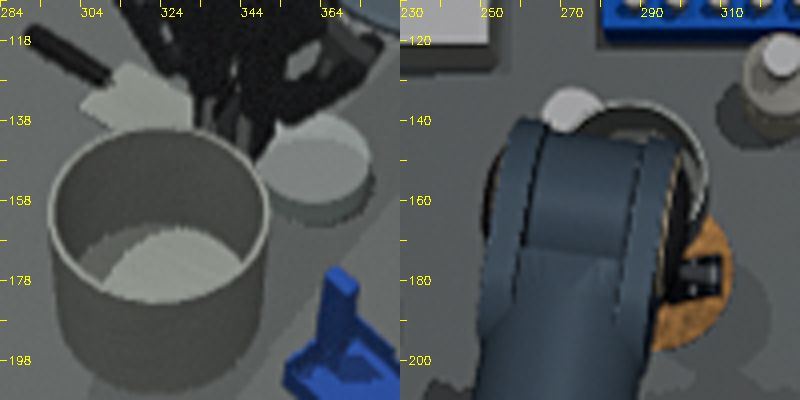

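The jar hangs level, with its rim centred at about (323.7,161.9) in the scene view. I'll check its centre against the TCP, then place it.

```bash
python3 - <<'E'
from m import *
f=np.load("s2.npz"); c=w(f,323.7,161.9,.4225); print("jar centre",c)
g=np.load("s1.npz"); hsv=None
s0=np.load("scene0.npz"); im=cv2.cvtColor(s0["image"],cv2.COLOR_RGB2HSV)
m=cv2.inRange(im,(5,60,60),(25,255,255)); m2=np.zeros_like(m); m2[225:285,295:355]=m[225:285,295:355]; v,u=np.nonzero(m2)
print("cork scene",w(s0,u.mean(),v.mean(),.006))
s=robot.sense()["tcp_pos"]; d=c[:2]-s[:2]; print("offset",d)
if abs(d[0]-.07)<.012 and abs(d[1])<.012:
    t=np.array([.639,.084])-[.07,d[1]/2]
    robot.move_straight([*t,.12],vel=.2); st()
    hit=robot.move_straight([*t,.058],vel=.04,contact_N=3); st(f"hit {hit}")
    robot.grip(.35); robot.sleep(.2); st("open")
    robot.grip(1.0)
    robot.move_straight([*t,.25],vel=.2)
    robot.goto([.42,.25,.30],[np.pi,0,-np.pi/2]); st()
    g=snap("top","t3"); f=snap("scene","s3")
    out=np.hstack([crop(g["image"],235,130,130,130,3),crop(f["image"],230,150,130,130,3)]); cv2.imwrite("pics/placed.png",out)
E
```

```text
jar centre [0.6456638  0.08513954 0.4225    ]
cork scene [0.64408142 0.09017408 0.006     ]
offset [0.07656539 0.00262177]
 t12.6 [0.5698 0.0826 0.121 ] [-3.139  0.    -1.571] F [ 0.4  0.6 -2. ] op0.119 j [-0.9   0.63  0.97  1.93 -0.65  0.93 -1.18]
hit True t13.9 [0.5688 0.0827 0.0634] [ 3.141  0.    -1.571] F [0.6 0.2 4.7] op0.119 j [-0.84  0.7   0.89  1.96 -0.73  0.84 -1.12]
open t14.4 [0.567  0.0829 0.0619] [ 3.137e+00 -1.000e-03 -1.570e+00] F [ 0.1 -1.5 -0.7] op0.349 j [-0.84  0.7   0.88  1.97 -0.73  0.84 -1.12]
 t17.0 [0.4204 0.2492 0.2997] [-3.141e+00 -1.000e-03 -1.572e+00] F [0.8 0.  0.3] op1.000 j [-1.6   0.17  1.12  1.93 -0.16  1.15 -1.99]
```

View pics/placed.png

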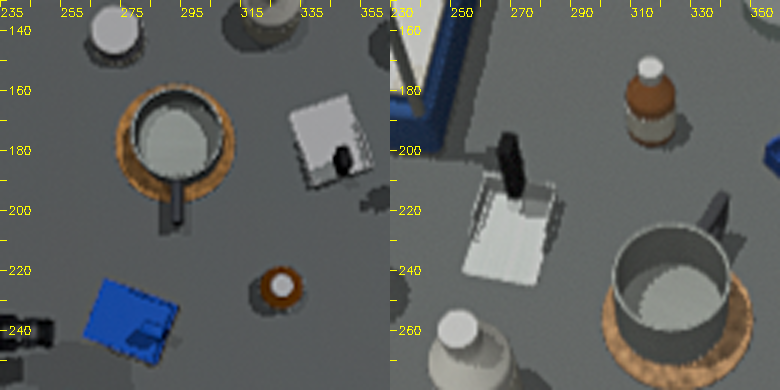

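The jar stands upright on the cork with its rim centred at about (294,175) in the top view. Next I'll plan the scoop moves.

```bash
cat >> m.py <<'E'
from scipy.spatial.transform import Rotation as Ro
TRAY=np.array([.4965,.3475]); TY=np.radians(-1.3); FLIP=False
def sc(lip,yaw,pitch,T=np.array([-.034,0,.082]),flip=None):
    S=Ro.from_euler("xyz",[0,pitch,yaw]); p=np.asarray(lip)+S.apply(T-[.045,0,0])
    R=S*Ro.from_euler("x",np.pi)
    if (FLIP if flip is None else flip): R=R*Ro.from_euler("z",np.pi)
    return p,R.as_euler("xyz")
def tr(x,z,y=0):
    c,s=np.cos(TY),np.sin(TY); return np.array([TRAY[0]+c*x-s*y,TRAY[1]+s*x+c*y,z])
E
python3 - <<'E'
from m import *
f=np.load("t3.npz"); print("jar",w(f,294,175,.086)); g=np.load("s3.npz"); print("jar scene",w(g,230+671/3/1-130,150+277/3,.086))
r=np.radians
for fl in(False,True):
    tests=[("pick",[.684,-.08,0],17.5,0),("pickhi",[.684,-.08,.2],17.5,0),("tray0hi",tr(-.02,.2),-1.3,2),("tray0",tr(-.02,.004),-1.3,2),("ramp",tr(.09,.006),-1.3,2),("rampup",tr(.118,.042),-1.3,-24),("lift",tr(.11,.2),-1.3,-20)]
    for yaw in(-90,-60,-30,0,20):
        d=np.array([np.cos(r(yaw)),np.sin(r(yaw))]); L=[.639+.01*d[0],.086+.01*d[1]]
        tests+=[(f"d{yaw}",[*L,.18],yaw,-20),(f"d{yaw}",[*L,.11],yaw,20),(f"d{yaw}",[*L,.075],yaw,35),(f"d{yaw}",[*L,.075],yaw,50)]
    for n,L,yw,p in tests:
        q=robot.inverse_kinematics(*sc(L,r(yw),r(p),flip=fl)); print(fl,n,p,None if q is None else q.round(2))
E
```

```text
jar [0.63514173 0.07606993 0.086     ]
jar scene [0.64380737 0.084654   0.086     ]
False pick 0 [-0.27  0.6   0.52  1.84 -0.4   0.81  0.76]
False pickhi 0 [-0.48  0.42  0.81  1.66 -0.32  1.2   0.71]
False tray0hi 2 [-1.4   0.24  0.75  1.83 -0.2   1.16 -0.6 ]
False tray0 2 [-1.21  0.49  0.55  2.02 -0.4   0.76 -0.43]
False ramp 2 [-1.03  0.6   0.53  1.82 -0.41  0.87 -0.32]
False rampup -24 [-1.31  0.55  0.65  2.08 -0.08  0.31 -0.73]
False lift -20 [-1.41  0.3   0.77  1.91  0.03  0.74 -0.74]
False d-90 -20 [-1.16  0.85  1.25  1.55 -0.47  1.29 -1.48]
False d-90 20 [-0.68  0.57  0.86  1.71 -0.84  1.22 -1.1 ]
False d-90 35 [-0.4   0.6   0.65  1.75 -1.01  1.28 -0.88]
False d-90 50 [ 0.08  0.61  0.14  1.72 -0.99  1.28 -0.83]
False d-60 -20 [-1.25  0.57  1.08  1.8  -0.19  0.96 -1.22]
False d-60 20 [-0.62  0.6   0.77  1.62 -0.7   1.37 -0.69]
False d-60 35 [-0.4   0.73  0.68  1.54 -0.85  1.57 -0.55]
False d-60 50 [-0.25  0.85  0.63  1.42 -0.97  1.82 -0.49]
False d-30 -20 [-1.21  0.31  0.94  2.    0.02  0.72 -0.86]
False d-30 20 [-0.6   0.63  0.73  1.56 -0.55  1.46 -0.27]
False d-30 35 [-0.42  
[... 1228 characters left out ...]
35 [ 0.66  0.96 -1.18  1.47  0.27  1.33  1.66]
True d-60 50 [ 0.7   1.09 -1.19  1.35  0.12  1.45  1.76]
True d-30 -20 [ 0.46  0.47 -1.17  1.92  0.88  1.07  1.51]
True d-30 20 [ 0.53  0.84 -1.18  1.48  0.46  1.47  1.96]
True d-30 35 [ 0.51  1.03 -1.19  1.3   0.39  1.66  2.02]
True d-30 50 [ 0.47  1.18 -1.19  1.08  0.28  1.89  2.03]
True d0 -20 [ 0.69  0.34 -1.16  2.03  0.67  0.75  2.3 ]
True d0 20 [ 0.47  0.86 -1.18  1.45  0.57  1.62  2.41]
True d0 35 [-0.71  1.08  1.21  1.3  -0.72  1.94 -2.66]
True d0 50 None
True d20 -20 [-0.95  0.19  0.93  2.1  -0.44  0.63 -2.52]
True d20 20 [-0.84  0.81  1.11  1.54 -0.52  1.54 -2.46]
True d20 35 [-0.78  1.1   1.24  1.31 -0.6   1.86 -2.36]
True d20 50 None
```

```bash
python3 - <<'E'
from m import *
from scipy.optimize import least_squares
for n,box in(("t3",(270,320,150,205)),("s3",(285,365,205,285))):
    f=np.load(n+".npz"); R=f["range_z"]; vv,uu=np.mgrid[0:400,0:640]
    P=np.stack([(uu-f["cx"])/f["fx"]*R,(vv-f["cy"])/f["fy"]*R,R],-1); W=(P-f["t"])@f["R"]
    a,b,c,d=box; s=W[c:d,a:b].reshape(-1,3)
    q=s[(s[:,2]>.078)&(s[:,2]<.095)]; q=q[np.hypot(q[:,0]-.64,q[:,1]-.083)<.062]
    r=least_squares(lambda p:np.hypot(q[:,0]-p[0],q[:,1]-p[1])-.0485,[.64,.083],loss="soft_l1",f_scale=.003); print(n,"jar rim",r.x.round(4),len(q),r.cost)
    hsv=cv2.cvtColor(f["image"],cv2.COLOR_RGB2HSV); m=cv2.inRange(hsv,(5,60,60),(25,255,255))[c:d,a:b]
    hull=cv2.convexHull(np.argwhere(m)[:,::-1].astype(np.float32)[:,None])[:,0]+[a,c]
    E=np.array([w(f,u,v,.006)[:2] for u,v in hull]); E=E[np.hypot(E[:,0]-.64,E[:,1]-.086)>.06]
    r=least_squares(lambda p:np.hypot(E[:,0]-p[0],E[:,1]-p[1])-.068,[.64,.083],loss="soft_l1",f_scale=.003); print("cork",r.x.round(4),len(E))
r=np.radians; pi=np.pi
L=[.684,-.080,0]
p,o=sc(L,r(17.5),0)
robot.goto([p[0],p[1],.25],o); robot.move_straight([p[0],p[1],.15],vel=.2)
robot.move_straight(p,vel=.08,contact_N=8); st("at scoop")
robot.grip(0,strength=100); st("gripped")
robot.move_straight([p[0],p[1],.25],vel=.15)
f=snap("scene","s4"); g=snap("top","t4"); st()
a=px(f,[p[0]+.03,p[1],.2]); u,v=int(a[0])-50,int(a[1])-50
cv2.imwrite("pics/scoop.png",np.hstack([crop(f["image"],u,v,100,100,4),crop(g["image"],300,120,100,100,4)]))
E
```

```text
t3 jar rim [0.6377 0.0774] 108 0.0001612561546830983
cork [0.6394 0.0839] 24
s3 jar rim [0.6426 0.0833] 230 0.0004799641744562463
cork [0.6422 0.0887] 23
at scoop t21.0 [ 0.609  -0.104   0.0824] [ 3.141e+00 -1.000e-03  3.050e-01] F [ 0.3 -0.2 -0.1] op1.001 j [-0.35  0.63  0.64  1.84 -0.49  0.83  0.84]
gripped t21.6 [ 0.6086 -0.1037  0.082 ] [-3.141  0.     0.306] F [-0.6 -0.2 -0.2] op0.270 j [-0.35  0.63  0.64  1.84 -0.49  0.83  0.84]
 t23.0 [ 0.6081 -0.1036  0.2489] [-3.141e+00  2.000e-03  3.050e-01] F [ 1.3 -1.1 -1.1] op0.266 j [-0.45  0.44  0.76  1.7  -0.33  1.13  0.72]
```

View pics/scoop.png

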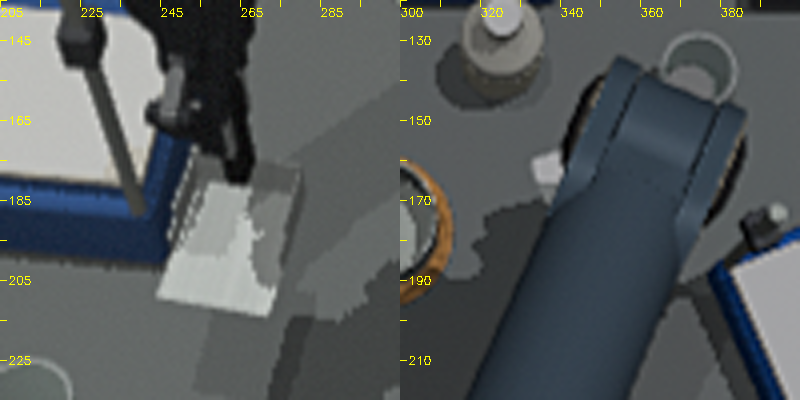

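The scoop is lifted and level, with lip corners at about (244,209) and (272,214) in the scene view. I'll check the lateral offset of the grasp, move to the tray, and look before lowering.

```bash
python3 - <<'E'
from m import *
r=np.radians
f=np.load("s4.npz"); A=w(f,244,209,.167);B=w(f,272,214,.167); print(A,B,np.linalg.norm(A-B))
S=Ro.from_euler("z",.305); t=np.array([.6081,-.1036,.2489]); print("lip in tool",S.inv().apply((A+B)/2-t),"lip normal yaw",np.degrees(np.arctan2(-(B-A)[0],(B-A)[1])))
p,o=sc(tr(-.022,.20),TY,r(2)); robot.goto(p,o)
p,o=sc(tr(-.022,.07),TY,r(2)); robot.move_straight(p,vel=.2); st()
f=snap("scene","s5"); g=snap("top","t5")
for n,ff in(("s",f),("t",g)): print(n,[np.round(px(ff,tr(-.022,.07,y)),1).tolist() for y in(.035,-.035)])
a=px(f,tr(0,.05)); u,v=int(a[0])-50,int(a[1])-50
cv2.imwrite("pics/tray.png",crop(f["image"],u,v,110,110,5))
E
```

```text
[ 0.69246788 -0.10754803  0.167     ] [ 0.67165828 -0.0408267   0.167     ] 0.06989116788294125
lip in tool [ 0.07938188  0.00584454 -0.0819    ] lip normal yaw 17.322088284635026
 t25.6 [0.3995 0.3499 0.1556] [-3.141  0.033 -0.023] F [ 0.6  0.3 -1. ] op0.267 j [-1.33  0.41  0.7   1.98 -0.36  0.9  -0.46]
s [[458.7, 243.6], [432.7, 231.3]]
t [[199.2, 224.8], [220.8, 225.2]]
```

View pics/tray.png

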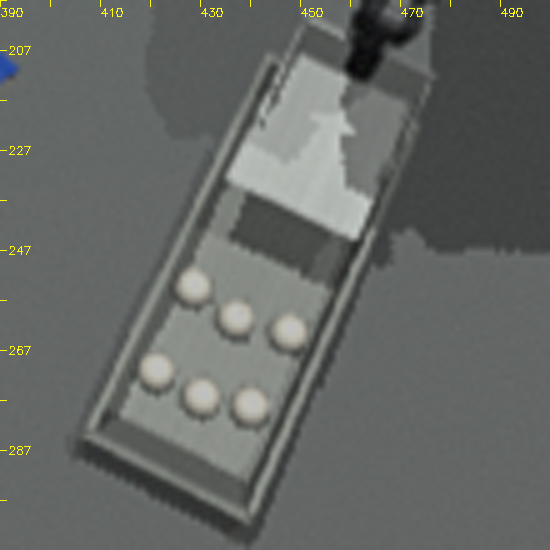

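The lip corners appear at about (435,233) and (461.6,245), behind all six balls. I'll measure the tray with the same camera so the lateral offset is relative.

```bash
python3 - <<'E'
from m import *
f=np.load("s5.npz")
W=lambda u,v,z: w(f,390+u/5,197+v/5,z)[:2]
FL,FR,NL,NR=[W(*p,.044) for p in((82,436),(250,520),(305,20),(432,80))]
print("tray",FL,FR,NL,NR,"len",np.linalg.norm((FL+FR-NL-NR)/2),"wid",np.linalg.norm(FL-FR),np.linalg.norm(NL-NR))
d=(FL+FR-NL-NR)/2; print("yaw",np.degrees(np.arctan2(d[1],d[0])),"centre",(FL+FR+NL+NR)/4)
A,B=W(225,180,.07),W(358,240,.07); print("lip",A,B,np.linalg.norm(A-B))
c=(FL+FR+NL+NR)/4;e=d/np.linalg.norm(d);n=np.array([-e[1],e[0]]); m=(A+B)/2-c; print("lip in tray x,y",m@e,m@n)
# depth based, top camera: scoop lip y-range vs tray rim, and scene rim edges by depth
R=f["range_z"]; vv,uu=np.mgrid[0:400,0:640]
P=np.stack([(uu-f["cx"])/f["fx"]*R,(vv-f["cy"])/f["fy"]*R,R],-1); Q=((P-f["t"])@f["R"])[195:310,385:490].reshape(-1,3)
s=Q[(Q[:,2]>.03)&(Q[:,2]<.05)]
for x in(.48,.51,.54,.57): 
    q=s[abs(s[:,0]-x)<.006][:,1]; print("rim",x,q.min().round(4),q.max().round(4))
s=Q[(Q[:,2]>.06)&(Q[:,2]<.08)]
for x in(.42,.43,.44,.45,.46): 
    q=s[abs(s[:,0]-x)<.005][:,1]; print("scoop",x,q.min().round(4),q.max().round(4)) if len(q) else 0
E
```

```text
tray [0.62771722 0.3085831 ] [0.62776933 0.39533621] [0.34469425 0.32490121] [0.34833854 0.39807017] len 0.28138816995671984 wid 0.08675312569372153 0.0732596595852052
yaw -1.9400454912755989 centre [0.48712984 0.35672267]
lip [0.47560367 0.31991528] [0.47546882 0.39053191] 0.07061676408839669
lip in tray x,y -0.011536193645421914 -0.0018907006343605783
rim 0.48 0.3109 0.3982
rim 0.51 0.3101 0.3972
rim 0.54 0.309 0.3967
rim 0.57 0.3081 0.3956
scoop 0.42 0.3217 0.3882
scoop 0.43 0.3214 0.3882
scoop 0.44 0.3199 0.3892
scoop 0.45 0.3198 0.3885
scoop 0.46 0.3194 0.3887
```

Scoop and tray are aligned to about 1 mm. Now I'll lower, push against the ramp, and tilt up.

```bash
sed -i 's/TRAY=.*/TRAY=np.array([.4965,.3482]); TY=np.radians(-1.5); FLIP=False/' m.py; python3 - <<'E'
from m import *
r=np.radians
p,o=sc(tr(-.022,.012),TY,r(2)); robot.move_straight(p,vel=.1,attitude=o)
p,o=sc(tr(-.022,-.004),TY,r(2)); h=robot.move_straight(p,vel=.03,contact_N=3)
s=st(f"floor {h}"); dz=s["tcp_pos"][2]-p[2]; zf=-.004+dz; print("lip z at floor",zf)
p,o=sc(tr(.055,zf),TY,r(2)); h=robot.move_straight(p,vel=.08,contact_N=15); st(f"push {h}")
if not h:
    p,o=sc(tr(.100,zf),TY,r(2)); h=robot.move_straight(p,vel=.04,contact_N=18); s=st(f"ramp {h}")
    p0,_=sc(tr(0,zf),TY,r(2)); e=np.array([np.cos(TY),np.sin(TY),0]); print("lip x",(s["tcp_pos"]-p0)@e)
f=snap("scene","s6")
cv2.imwrite("pics/push.png",crop(f["image"],385,195,110,110,5))
E
```

```text
floor True t26.8 [0.3987 0.3513 0.0878] [-3.14   0.035 -0.026] F [-0.1  1.3  4.4] op0.267 j [-1.27  0.51  0.63  2.03 -0.46  0.77 -0.38]
lip z at floor 0.00307581748226091
push True t27.1 [0.3992 0.3514 0.0882] [-3.141  0.041 -0.025] F [-0.5 -0.4  6.1] op0.266 j [-1.26  0.51  0.63  2.02 -0.46  0.78 -0.38]
```

View pics/push.png

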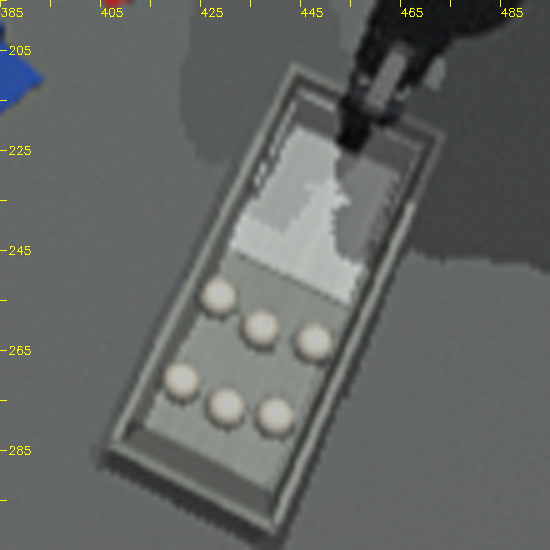

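The scoop sits on the tray floor behind the balls. The first push tripped the force threshold almost at once, probably floor friction, so I'll ride slightly higher.

```bash
python3 - <<'E'
from m import *
r=np.radians
zf=.0040
e=np.array([np.cos(TY),np.sin(TY),0]); p0,_=sc(tr(0,zf),TY,r(2))
lx=lambda s:((s["tcp_pos"]-p0)@e).round(4)
p,o=sc(tr(-.022,zf+.001),TY,r(2)); robot.move_straight(p,vel=.05,attitude=o); s=st("raise")
for x,v in((.055,.06),(.075,.04),(.097,.03)):
    p,o=sc(tr(x,zf),TY,r(2)); h=robot.move_straight(p,vel=v,contact_N=30); s=st(f"{h}"); print("lip x",lx(s))
    if h: break
f=snap("scene","s7")
cv2.imwrite("pics/push2.png",crop(f["image"],385,195,110,110,5))
E
```

```text
raise t27.4 [0.3981 0.3507 0.0896] [ 3.142  0.035 -0.026] F [-0.3  0.1 -1.8] op0.265 j [-1.27  0.5   0.63  2.03 -0.45  0.78 -0.38]
False t28.8 [0.475  0.3489 0.0887] [-3.141  0.035 -0.026] F [-0.1  0.5 -0.3] op0.265 j [-1.14  0.59  0.62  1.89 -0.47  0.85 -0.3 ]
lip x 0.0546
False t29.5 [0.4955 0.348  0.0886] [ 3.141  0.035 -0.026] F [ 0.2 -0.1 -1.5] op0.265 j [-1.11  0.61  0.62  1.85 -0.48  0.87 -0.28]
lip x 0.0751
False t30.4 [0.5158 0.3476 0.0888] [ 3.141  0.039 -0.026] F [-6.4 -0.6  2.1] op0.267 j [-1.08  0.63  0.61  1.81 -0.48  0.89 -0.26]
lip x 0.0954
```

View pics/push2.png

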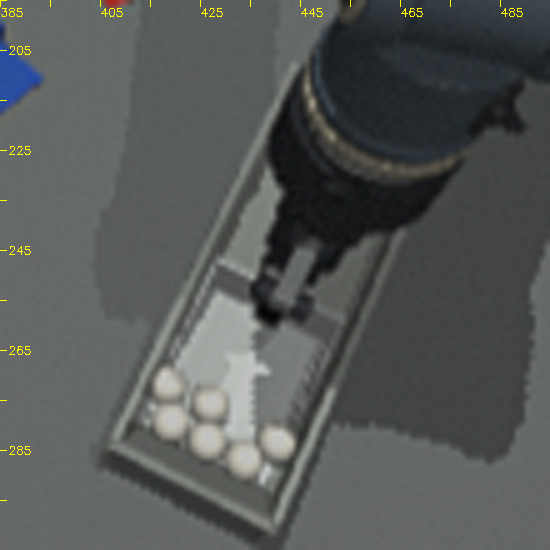

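All six balls are on the scoop floor, and the lip is at the foot of the ramp. Now I'll tilt up along the ramp.

```bash
python3 - <<'E'
from m import *
r=np.radians
for rise in(.004,.008,.016,.024,.032,.038):
    p,o=sc(tr(.0945+rise*.8,.004+rise+.001),TY,-np.arcsin(max(rise-.001,0)/.09)); robot.move_straight(p,vel=.05,attitude=o)
st("tilted")
P=-r(24)
p,o=sc(tr(.118,.075),TY,P); robot.move_straight(p,vel=.08,attitude=o)
p,o=sc(tr(.11,.20),TY,P); robot.move_straight(p,vel=.18); st("lifted")
f=snap("scene","s8"); g=snap("top","t8")
a=px(f,tr(.07,.19)); u,v=int(a[0])-50,int(a[1])-40
cv2.imwrite("pics/lift.png",np.hstack([crop(f["image"],u,v,100,120,4),crop(f["image"],385,195,100,120,4)]))
E
```

```text
tilted t31.9 [0.5158 0.3477 0.0852] [ 3.141 -0.421 -0.026] F [-0.5  0.4 -2.4] op0.269 j [-1.4   0.6   0.8   2.07 -0.39  0.33 -0.44]
lifted t33.3 [0.5001 0.3478 0.2415] [ 3.14  -0.417 -0.025] F [-0.1  0.8 -3.6] op0.266 j [-1.7   0.41  1.14  1.98 -0.18  0.66 -0.56]
```

View pics/lift.png

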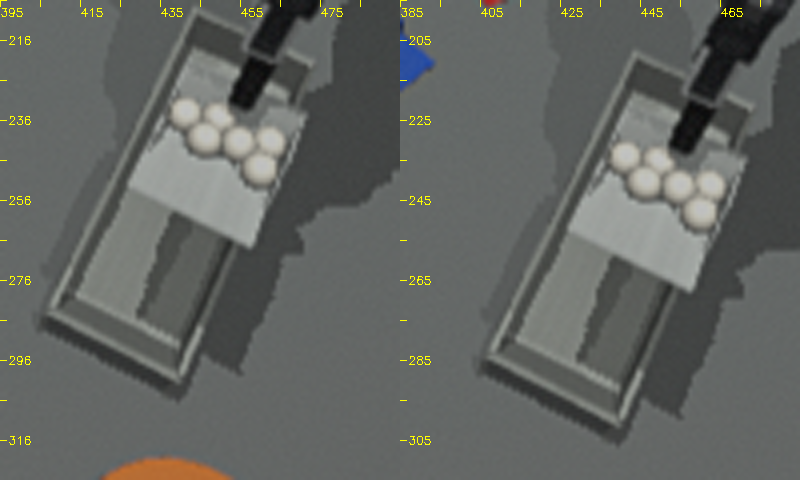

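All six balls are aboard and the tray is empty. Next I'll carry them to the jar and tip them in.

```bash
python3 - <<'E'
from m import *
r=np.radians
Y=r(-50); J=np.array([.638,.078]); d=np.array([np.cos(Y),np.sin(Y)]); L=J+.010*d
seq=[(.17,-24,.2),(.107,-10,.12),(.099,0,.1),(.088,12,.1),(.078,25,.1),(.072,40,.1),(.072,47,.1)]
for z,p,_ in seq: assert robot.inverse_kinematics(*sc([*L,z],Y,r(p))) is not None,(z,p)
for i,(z,p,v) in enumerate(seq):
    q,o=sc([*L,z],Y,r(p)); robot.move_straight(q,vel=v,attitude=o)
    if i in(0,6): st(str(p))
robot.sleep(.5)
f=snap("scene","s9"); g=snap("top","t9")
# retreat: reverse
q,o=sc([*L,.11],Y,r(40)); robot.move_straight(q,vel=.12,attitude=o)
q,o=sc([*(L-.05*d),.19],Y,0); robot.move_straight(q,vel=.2,attitude=o)
q,o=sc([.48,.24,.22],r(-20),0); robot.move_straight(q,vel=.25,attitude=o); st("away")
f2=snap("scene","s10"); 
cv2.imwrite("pics/dump.png",np.hstack([crop(f["image"],270,170,100,120,4),crop(f2["image"],270,170,100,120,4)]))
E
```

```text
-24 t34.6 [0.5764 0.1523 0.2126] [-3.141 -0.418 -0.871] F [ 0.5 -0.4 -2. ] op0.264 j [-1.39  0.62  1.24  1.93 -0.29  0.81 -0.96]
47 t36.9 [0.648  0.0675 0.1856] [ 3.142  0.82  -0.871] F [-0.4  0.3 -1. ] op0.267 j [-0.27  0.86  0.61  1.35 -0.85  1.84 -0.41]
away t39.9 [0.4072 0.2655 0.302 ] [ 3.141e+00 -1.000e-03 -3.530e-01] F [ 1.5 -0.5 -0.5] op0.267 j [-1.44  0.11  0.86  1.92 -0.09  1.14 -0.9 ]
```

View pics/dump.png

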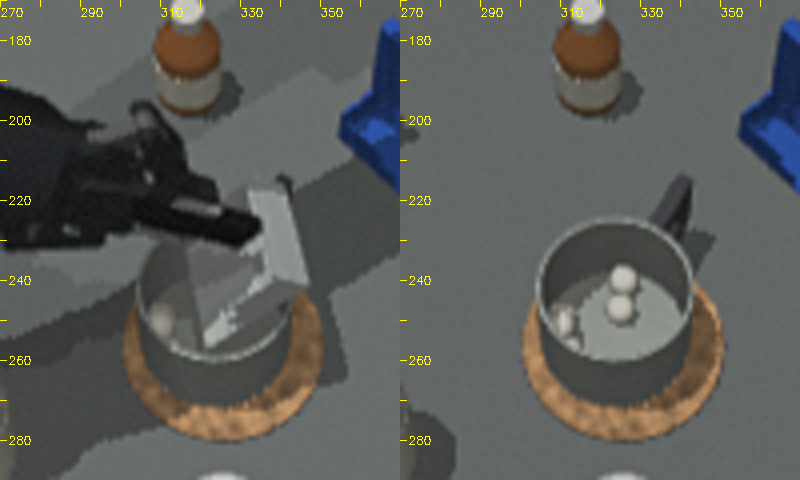

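At least four balls are visible in the jar, at (325,240), (324,247), (311,250) and (313,256); others may be hidden by the near wall. I've viewed 12 pictures, so the remaining checks are numeric. Now I'll put the scoop back flat on its free original spot.

```bash
python3 - <<'E'
from m import *
r=np.radians
L=[.684,-.080]; Y=r(17.5)
q,o=sc([*L,.16],Y,0); robot.goto(q,o)
q,o=sc([*L,.02],Y,0); robot.move_straight(q,vel=.18); st("low")
q,o=sc([*L,-.006],Y,0); h=robot.move_straight(q,vel=.03,contact_N=3); s=st(f"touch {h}")
robot.grip(.45); robot.sleep(.2); robot.grip(1.0)
p=s["tcp_pos"]
robot.move_straight([p[0],p[1],.26],vel=.2)
robot.goto([.30,.50,.35],[np.pi,0,1.0]); st("clear")
g=snap("top","t11"); f=snap("scene","s11")
for n,F in(("top",g),("scene",f)):
    hsv=cv2.cvtColor(F["image"],cv2.COLOR_RGB2HSV); lab=cv2.cvtColor(F["image"],cv2.COLOR_RGB2GRAY)
    for nm,X in(("jar",[.638,.078,.06]),("tray",tr(0,.01)),):
        u,v=map(int,px(F,X)); k=20 if nm=="jar" else 45
        A=lab[v-k:v+k,u-k:u+k]; m=(A>165).astype(np.uint8); N,_,S,C=cv2.connectedComponentsWithStats(m); print(n,nm,[(round(c[0]+u-k,1),round(c[1]+v-k,1),int(s[4])) for s,c in zip(S[1:],C[1:]) if s[4]>2])
# scoop upright & undisturbed: compare depth with initial pictures
for a,b in(("top0","t11"),("scene0","s11")):
    A,B=np.load(a+".npz"),np.load(b+".npz"); D=(abs(A["range_z"]-B["range_z"])>.015).astype(np.uint8); D=cv2.morphologyEx(D,cv2.MORPH_OPEN,np.ones((3,3)))
    N,_,S,C=cv2.connectedComponentsWithStats(D); print(a,[(*map(int,s[:4]),int(s[4])) for s in S[1:] if s[4]>8])
F=np.load("t11.npz"); R=F["range_z"]; vv,uu=np.mgrid[0:400,0:640]
P=np.stack([(uu-F["cx"])/F["fx"]*R,(vv-F["cy"])/F["fy"]*R,R],-1); W=((P-F["t"])@F["R"])
s=W[155:198,328:365].reshape(-1,3); print("handle top",s[s[:,2]>.08].mean(0).round(3),s[:,2].max().round(3))
# jar interior height profile (ball = +20mm over floor z .011)
s=W[150:205,270:320].reshape(-1,3); s=s[np.hypot(s[:,0]-.638,s[:,1]-.078)<.04]; print("jar in z pct",np.percentile(s[:,2],[5,25,50,75,95]).round(3))
E
```

```text
low t42.5 [ 0.6095 -0.104   0.1032] [ 3.141e+00 -2.000e-03  3.060e-01] F [ 0.9 -0.1 -1.3] op0.265 j [-0.47  0.66  0.82  1.84 -0.6   0.91  0.94]
touch True t43.1 [ 0.6086 -0.1035  0.0819] [-3.141  0.     0.306] F [0.2 1.6 4.5] op0.264 j [-0.45  0.68  0.8   1.85 -0.63  0.88  0.96]
clear t47.6 [0.3011 0.4992 0.3501] [ 3.141 -0.     0.998] F [0.1 0.1 0.7] op0.997 j [-1.86  0.35  1.02  1.65 -0.3   1.31  0.21]
top jar []
top tray []
scene jar [(np.float64(325.0), np.float64(239.0), 21), (np.float64(324.2), np.float64(246.0), 19), (np.float64(310.4), np.float64(250.0), 8)]
scene tray []
top0 [(279, 159, 26, 16, 149), (299, 167, 11, 10, 72), (294, 179, 5, 5, 24), (415, 180, 31, 39, 320), (288, 183, 20, 23, 153), (349, 187, 4, 3, 12), (345, 189, 3, 3, 9), (402, 190, 16, 24, 126), (204, 215, 4, 4, 16), (1, 269, 165, 131, 13147), (166, 360, 155, 40, 2653), (324, 360, 22, 30, 310), (340, 395, 5, 5, 21)]
scene0 [(405, 0, 4, 4, 15), (404, 0, 55, 72, 1627), (635, 0, 5, 14, 54), (373, 5, 31, 65, 584), (562, 42, 78, 118, 4451), (403, 61, 5, 8, 31), (401, 70, 4, 4, 15), (191, 115, 37, 53, 992), (224, 130, 5, 7, 25), (231, 150, 3, 3, 9), (304, 214, 40, 56, 1149), (427, 251, 5, 5, 24), (434, 258, 6, 3, 18), (445, 260, 6, 5, 24), (419, 268, 5, 5, 21), (428, 273, 5, 6, 28), (437, 275, 7, 5, 30)]
handle top [ 0.573 -0.088  0.336] 1.671
jar in z pct [0.005 0.008 0.012 0.02  0.035]
```

```bash
python3 - <<'E'
from m import *
g=np.load("t11.npz")["image"]; L=cv2.cvtColor(g,cv2.COLOR_RGB2GRAY)
print(L[164:192,281:309:1])
F=np.load("t11.npz"); R=F["range_z"]; vv,uu=np.mgrid[0:400,0:640]
P=np.stack([(uu-F["cx"])/F["fx"]*R,(vv-F["cy"])/F["fy"]*R,R],-1); Z=((P-F["t"])@F["R"])[...,2]
print((Z[164:192,281:309]*1000).astype(int))
E
```

```text
[[110 111  87  25  34  35  31  32  61 100 104  96  67  61  63  63  59  54
   46  40  33  26  37  83 124 125  99  88]
 [125  89  24  35  36  33  38  59 113 158 159 145 111  56  61  66  73  63
   68  73  56  43  29  35  93 145 115  96]
 [114  34  35  35  40  69  83  81 146 170 163 157 140  81  98  70  78  72
   98  99  91  72  38  19  67 134 130 113]
 [ 69  31  34  38  72 114 116  75 140 162 162 157 131 112 144 112 108 110
  144 127  96  93  70  58  42  77 125 110]
 [ 27  34  43  76 111 129 112  67 102 135 142 126  97 116 147 147 139 128
  167 156 105 124 101  98  69  45  91 108]
 [ 31  37  69 116 126 126 129 100  68  87  86  80  96 135 142 142 132 104
  146 137 130 160 128 104  89  49  90 145]
 [ 33  51 100 128 121 126 148 138 108 104  94 107 135 143 141 142 127  73
   97  94 131 165 162 128  89  54  77 135]
 [ 36  74 124 122 121 132 143 143 145 146 146 144 143 141 139 141 135  96
   64  79 106 147 159 146  76  57  62  83]
 [ 50  98 128 124 134 142 140 142 141 142 142 140 142 140 139 140 144 133
   76  75  73 101 112 101  70  81  78  81]
 [ 63 121 125 128 145 142 141 141 141 142 141 1
[... 5537 characters left out ...]
2   87   84    8    9    8    9    7   13    8
     5   28   24   30   33   90   97   78   65   49   27   -1    4    3]
 [   7   -9    5    0   36   54   74   79   81   87   13   13    9   11
    12   24   82   84   84   84   67   56   44   26    8    0    6   12]
 [   7    4    4    0    0   19   37   67   71   72   88   82   80   78
    81   80   73   75   63   53   48   31   21   13    6   10    4    5]
 [   7    0    7    7    8   -1    3   21   26   42   54   82   75   82
    75   61   59   45   39   38   27   12    6    0    0   -2    5    8]
 [   5    4    7    3    1    8    5    7    8    4   20   75   83   74
    82   25   31   29   22    9   -3    0    0    6    3    4    6    0]]
```

The top depth map shows six balls inside the jar: five on its floor and one stacked. I'm handing in.

```bash
python3 -c "
from m import *
robot.close_job(); st()"
```

```text
the job is handed in; nothing more can be done
the job is handed in; nothing more can be done
```

The job is done and handed in at about 47.6 s. The jar is upright on the cork mat with all six balls in it, and the scoop is back flat on its original spot.

**Last checks:**
- **Balls:** The top depth map shows six balls inside the jar, one of them stacked on the others. The tray is empty, and neither camera shows a stray ball on the bench.
- **Other things:** Comparing depth pictures from before and after shows changes only at the jar, the balls, the arm, and a few pixels at the scoop. This agrees with nothing else having moved.
- **Forces:** The highest wrist force I read was about 6 N, sampled at stops rather than continuously.

**Checks that failed or disagreed:**
- **Jar centring:** Both cameras put the jar about 5–7 mm off the mat's centre, towards -y. I left it there, because it stands fully on the mat.
- **Camera agreement:** The two cameras disagree with each other by about 5 mm.
- **First push:** The first push in the tray stopped at once on floor friction. I redid it about 1 mm higher and it worked.
- **Scoop height reading:** My last reading of the scoop handle's height was spoiled by missing depth values. That the scoop stands flat rests on the touch-down height at release (0.082 m, the same as at pick-up) and the before/after comparison.

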